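# Pop open the battery hatch of a tracing light box

## Task

Open the battery compartment of the tracing light box, ready for a change of cells: with a fingertip press down once on the larger of the two grey hatches on its rear deck, at the thumb spot by its front edge, far enough to release the push-push latch, then let go and move well away so that it springs up by itself. Check that it stays standing fully open, and do not push it down again. Leave the small hatch shut, and do not lift, knock or shift the light box or anything lying about.

Things in the scene. Friction and masses are not known exactly. Their poses are not given: they have to be found in the camera images.
- lightbox: White tracing light box, 300 mm (its x, front to rear) x 360 mm (y) x 70 mm high, 2.4 kg, loose. Origin: centre of the underside; z up, -x its front, towards the robot. A sloping opal panel rises from 40 mm high at the front to 70 mm; the rear 90 mm is a level deck 70 mm high with two grey hatches (same yaw) and a dimmer knob (24 mm across, 16 mm high, at x 105, y -118 mm).
- battery_hatch_press (a point): Thumb spot of the battery hatch, the larger one: a dark disc 16 mm across on top of the lid, mid-width, 12 mm from its front edge. Lid: grey plate 62 mm (box x) x 112 mm (y), hinged at the rear edge; shut, its top is 8 mm above the deck, 78 mm above the table. The point moves with the lid; shut, it is at x 85, y 85, z 78 mm in the light box's frame.
- battery_hatch (a joint): Angle of the battery hatch, rad: 0 shut, negative when pressed, to a firm stop at -0.1 (5 mm at the thumb spot), 1.25 fully open. Push-push latch: a press past -0.06 (3 mm, about 3 N at the thumb spot) frees it; let go, a damped spring swings it up to 1.25 in about 0.5 s and holds it; it follows a finger withdrawn slowly. Pressed fully shut again it latches again.
- port_hatch_press (a point): The thumb spot of the small hatch (charging port) on the same deck: the same lid and latch but only 56 mm wide in light box y; the spot lies at x 85, y -50, z 78 mm in the light box's frame. To be left shut.
- port_hatch (a joint): Angle of the small hatch, rad: 0 shut and latched, negative when pressed, positive when open. To be left at 0.
- eraser: White block eraser, 44 x 18 x 11 mm, lying loose on the deck between the two hatches. Origin: centre of its underside.
- drop_bottle: Small amber dropper bottle, 26 mm across, 46 mm high, standing loose on the right end of the deck. Origin: centre of its underside.
- tape_roll: Roll of blue masking tape lying flat, 100 mm across, 25 mm high. Origin: centre of its underside.
- ink_jar: Glass ink jar with black cap, 60 mm across, 62 mm high. Origin: centre of its underside.
- brush_pot: Steel pot of brushes, 76 mm across, 210 mm high with the brushes. Origin: centre of its underside.
- paper_cup: Lidded paper coffee cup, 84 mm across the lid, 117 mm high. Origin: centre of its underside.
- flat_brush: Flat brush lying on the table, 180 x 18 x 8 mm, along its x. Origin: under it, 100 mm from the end of the handle.
- pencil_tin: Flat aluminium pencil tin, 75 x 185 x 19 mm. Origin: centre of its underside.

How it is judged (in metres and radians):
On the way, in this order (a step that is already met when the one before it is completed fails the run):
1. the battery hatch is pressed down past its latch by the fingers (value of joint battery_hatch below -0.05 rad and contact force between the fingers and lightbox above 0.5 N).
2. the battery hatch has sprung up fully open (value of joint battery_hatch above 1.1 rad), for 0.2 s.
At the end, for the whole second after the job is handed in: The battery hatch stands open beyond 1.1 rad and at rest, the small hatch is shut within 0.02 rad, the light box is within 15 mm of where it stood and all the loose things within 20 mm of where they were (value of joint battery_hatch above 1.1 rad and velocity of joint battery_hatch between -0.1 and 0.1 rad/s and value of joint port_hatch between -0.02 and 0.02 rad and distance of lightbox from where it was at the start of the episode below 0.015 m and distance of each of eraser, drop_bottle, tape_roll, ink_jar, brush_pot, paper_cup, flat_brush, pencil_tin from where it was at the start of the episode below 0.02 m); the robot touches nothing.
It fails at once if the opened battery hatch is pushed back down (value of joint battery_hatch between 0.1 and 1 rad and velocity of joint battery_hatch below -0.25 rad/s).
It fails at once if the small hatch is pressed or opened (value of joint port_hatch below -0.04 rad or value of joint port_hatch above 0.04 rad).
It fails at once if the light box is lifted, tipped or pushed out of place (distance of lightbox from where it was at the start of the episode above 0.02 m or angle between lightbox's own z axis and vertical above 0.05 rad).
It fails at once if a loose thing is knocked, shifted, lifted or carried (distance of any of eraser, drop_bottle, tape_roll, ink_jar, brush_pot, paper_cup, flat_brush, pencil_tin from where it was at the start of the episode above 0.025 m).
It fails at once if the light box is pressed with the arm or the body of the gripper instead of the fingers (contact force between the arm and lightbox above 3 N).
It also fails if it takes over 32 s, if anything falls off the work surface, if the arm or the gripper's body presses on something with over 40 N, if the wrist force passes 120 N, or if a joint passes its speed limit or range.

## Robot

A 6-joint arm with a two-finger parallel gripper is mounted at the origin on the work surface. World frame = base frame: x ahead of the robot, y to its left, z up, the work surface at z = 0. Lengths are in mm, angles in rad, forces in N, time in s.
With the tool pointing down it reaches from about 400 to 925 mm from the base axis. Payload 12.5 kg.
Tool frame: the origin (TCP) lies at the very end of the fingers, on their centre line; the grasp point (between the pads) lies 19 mm behind it (env.grasp_offset is the distance from the TCP to the grasp point, in mm); z points along the fingers, y is the direction in which the jaws open and shut (so a half turn about z gives the same grasp; the last joint's range is limited). The gripper opens to 95 mm and grips with 3 to 60 N. Pads are 20 mm wide; open, the fingers measure 119 mm over their backs; the gripper's body (75 mm by 180 mm) begins 59 mm behind the grasp point.
Start: joints at [1.075, 0.491, 1.559, -0, 1.092, -0.106], TCP at [237.489, 578.144, 176.961] pointing down, gripper open.
Joint ranges: [-3.1, 3.1], [-0.84, 2.19], [0.05, 2.79], [-1.13, 4.28], [0.06, 2.93], [-2.69, 2.69]. Speed limits (rad/s): [2.22, 2.22, 2.79, 3.14, 3.14, 3.14].

## Interface

Orientations are given as [roll, pitch, yaw] about the fixed x, y, z axes, in that order (R = Rz(yaw) Ry(pitch) Rx(roll)).
In Python, from cell import env gives the robot as it stands. The module is installed in compiled form; this text tells all that it offers.
- The arm moves only by the shell command python3 -m pendant 'ROWS'. ROWS is JSON, one flat list of numbers, 5 for each row, row after row: the shift along the tool's x, y, z as a fraction of full scale, then the turn about the tool's z as a fraction of full scale, then the gripper's target within -1 to 1 (shut at 1, half-way at 0, fully open at -1). In form: [x, y, z, turn, grip, x, y, z, turn, grip, ...]. A call has 1 to 10 rows; each row shifts and turns the commanded pose from where the row before left it, along the tool's axes as they then stand; what a row does not reach is not made up. Full scale, the value 1, is 0.4 m for a shift and 180 degrees for a turn. A row lasts 1/8 s, in which the tool goes at most 62.5 mm and 10.7 degrees, less where a joint would pass 70% of its speed; a pose out of reach is approached as far as the arm can. A call with a number of a shift or a turn outside -1 to 1 is refused whole. A call with a gripper value outside its range is refused whole. The fingers move at their own pace and stop on an object; the grip force is fixed at half the most. Time passes only in rows, so rows that do not move let the fingers close. It gives the time, the measured TCP pose, the force and the opening at its end, in the units of the state.
- env.state(): the state, without advancing time (a new reading comes with each control period).
- env.read_camera(name): name is "scene" or "side" or "wrist"; returns the picture (384x512x3 uint8, red, green, blue); there is no depth.
- env.camera_model(name): a dict with "fx", "fy", "cx", "cy" (pixels), "view" (4x4, takes a point from world to camera coordinates); the wrist camera has in their place "tool_from_camera" (4x4, takes a point from camera to tool coordinates, whose origin is the TCP and whose axes are the flange's). Camera axes: x right, y down, z forward; pixel columns grow to the right and rows downward; lengths in mm; the calibration is good to about 2 mm. The wrist camera is an equidistant fisheye: a pixel r from the principal point sees the ray r / f radians off the axis. A picture is of the moment at which its call begins: read the wrist's pose just before it. camera_model takes no time and is no camera call.
- env.job_done(): hands the job in, once; it reports no verdict.
Trained networks look in the newest picture that a camera, given by its name, has taken for a name from the list of things; names that differ only in an ending like _2 or _b are one class to them, and where a whole thing is asked for, a point or a joint stands for the part that bears it (a point fixed in the world has none). Each returns a list of dicts, best first, with "confidence" (0 to 1); they miss things now and then, are a little off and sometimes report something else, mostly with a low value. They report only what shows in the picture. A call takes as long as a camera call.
- env.masks_of(thing, camera): "region" (384x512 bool, what is visible of it).
- env.landmark_of(thing, camera): "xyz" ([x, y, z] in mm, in world coordinates, good to about 4 mm: a listed point, or the origin of a listed thing).
The state is a dict: "t": time; "joints": joint angles; "qvel": joint speeds; "tau": joint torques, N m; "eef_pos": TCP position; "tcp_rot": TCP orientation; "ft_force": force on the tool from outside, world axes, zero at the start; "moment": the same for the moment, N m; "opening": opening from 0.0 (shut) to 1.0 (fully open).
Only numpy, scipy, OpenCV 4.12 (cv2) and the standard library are available. Lean on these libraries where they do the work, as an engineer would, in place of code of your own. Each camera call takes 0.05 s, during which the arm holds its last target.

## Working session

There is one attempt and no reset: what is moved stays moved. The work goes in short steps, Python scripts to look and compute and a shell command to move; the robot and the scene stay as the last step left them, time stands still between calls to the robot, and variables do not carry over. Pictures are saved under pics/ and viewed, and the job is handed in when it is done.

```bash
mkdir -p pics
python3 - <<'E'
from cell import env
import cv2,numpy as np
for c in ("scene","side","wrist"):
    im=env.read_camera(c); cv2.imwrite(f"pics/{c}0.png",im[:,:,::-1])
    for th in ("battery_hatch_press","port_hatch_press","lightbox","eraser","drop_bottle"):
        try: print(c,th,[(np.round(d["xyz"],1).tolist(),round(d["confidence"],2)) for d in env.landmark_of(th,c)][:3])
        except Exception as e: print(c,th,e)
s=env.state();print(s)
E
```

```text
scene battery_hatch_press [([524.5, 5.5, 76.8], 0.75)]
scene port_hatch_press [([552.5, -119.7, 80.4], 0.79), ([553.1, -469.2, 2.9], 0.51)]
scene lightbox [([455.6, -86.4, 1.4], 0.73)]
scene eraser [([726.4, -353.6, -2.5], 0.69), ([551.0, -64.1, 70.7], 0.39)]
scene drop_bottle [([605.3, -221.3, 67.1], 0.54)]
side battery_hatch_press [([521.4, 15.4, 73.9], 0.96), ([548.8, -123.4, 77.1], 0.48)]
side port_hatch_press [([549.5, -124.7, 75.6], 0.51)]
side lightbox [([522.1, 13.4, 76.5], 0.73), ([452.8, -85.5, -1.2], 0.72)]
side eraser [([549.0, -62.3, 66.0], 0.57), ([686.5, 339.7, -1.0], 0.19)]
side drop_bottle [([602.8, -222.1, 68.6], 0.41)]
wrist battery_hatch_press []
wrist port_hatch_press []
wrist lightbox []
wrist eraser []
wrist drop_bottle []
{'t': 0.9, 'joints': array([ 1.07539488e+00,  4.90891746e-01,  1.55889507e+00, -1.52061954e-05,
        1.09172840e+00, -1.05584052e-01]), 'qvel': array([ 1.53340873e-04, -2.62509281e-04,  2.74014355e-04,  7.84771551e-04,
       -1.71054707e-03, -8.82576690e-05]), 'tau': array([-3.49560751e-04, -6.12460899e+01, -2.58425313e+01,  6.91280700e-02,
        4.45949764e-02, -1.31087725e-05]), 'eef_pos': array([237.49278577, 578.13521049, 176.96777211]), 'tcp_rot': array([3.14151707e+00, 2.15809232e-05, 2.75178226e+00]), 'ft_force': array([-0.2390597 , -0.61230613, -0.14169391]), 'moment': array([-0.01267722, -0.01183014, -0.02052665]), 'opening': 1.0016627164021437}
```

View pics/scene0.png

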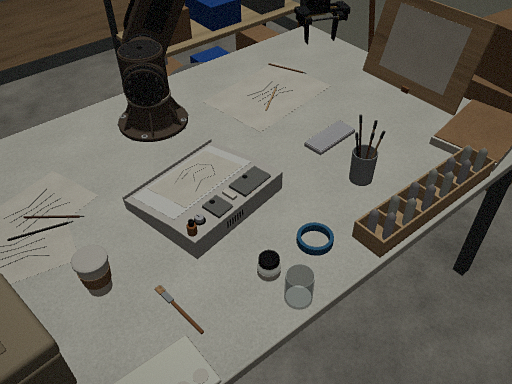

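View pics/side0.png

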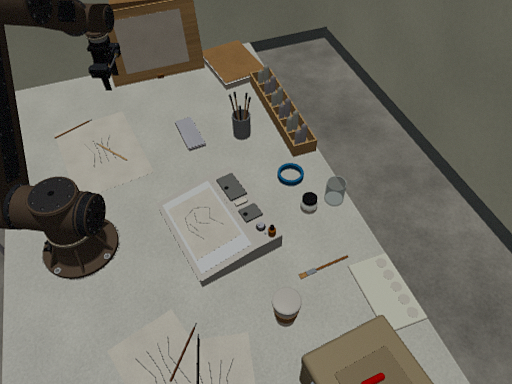

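Scene view: the big hatch is near (250,180), with the small hatch at (214,205) and the eraser between them. Side view: the big hatch is near (231,187). I'll refine this with a crop and my own triangulation.

```bash
cat > h.py <<'E'
import numpy as np
from cell import env
def proj(c,p):
    m=env.camera_model(c);q=np.array(m["view"])@np.append(p,1.);return np.array([m["fx"]*q[0]/q[2]+m["cx"],m["fy"]*q[1]/q[2]+m["cy"]])
def back(c,uv,z):
    m=env.camera_model(c);V=np.linalg.inv(np.array(m["view"]));d=V[:3,:3]@np.array([(uv[0]-m["cx"])/m["fx"],(uv[1]-m["cy"])/m["fy"],1]);o=V[:3,3];return o+d*(z-o[2])/d[2]
E
python3 - <<'E'
from h import *;import cv2
y=0.2;R=np.array([[np.cos(y),-np.sin(y)],[np.sin(y),np.cos(y)]])
o=np.array([522,11])-R@[85,85];print(o)
for c in("scene","side"):
    im=cv2.imread(f"pics/{c}0.png");p=proj(c,[522,11,78]);x0,y0=(p-[50,37]).astype(int);k=8
    cr=cv2.resize(im[y0:y0+75,x0:x0+100],None,fx=k,fy=k,interpolation=cv2.INTER_CUBIC)
    P=lambda b:tuple(int(v) for v in (proj(c,[*(o+R@b[:2]),b[2]])-[x0,y0]+.5)*k)
    for yc,w in((85,56),(-50,28)):
        q=[P((x,yc+s,78)) for x,s in((73,-w),(73,w),(135,w),(135,-w))]
        cv2.polylines(cr,[np.array(q)],True,(0,255,0),1);cv2.drawMarker(cr,P((85,yc,78)),(0,0,255),0,12)
    cv2.imwrite(f"pics/{c}crop.png",cv2.convertScaleAbs(cr,alpha=1.5));print(c,x0,y0)
    for t in("brush_pot","pencil_tin","tape_roll"):print(t,[(np.round(d["xyz"]).tolist(),round(d["confidence"],2)) for d in env.landmark_of(t,c)][:2])
E
```

```text
[455.581234   -89.19255223]
scene 193 140
brush_pot [([687.0, 340.0, 2.0], 0.83), ([549.0, -470.0, -2.0], 0.15)]
pencil_tin [([478.0, 412.0, -2.0], 0.7)]
tape_roll [([786.0, 48.0, 0.0], 0.83)]
side 176 151
brush_pot [([688.0, 341.0, -2.0], 0.57), ([518.0, 12.0, 74.0], 0.44)]
pencil_tin [([477.0, 412.0, 2.0], 0.55), ([725.0, -353.0, 0.0], 0.27)]
tape_roll [([787.0, 48.0, 1.0], 0.92)]
```

View pics/scenecrop.png

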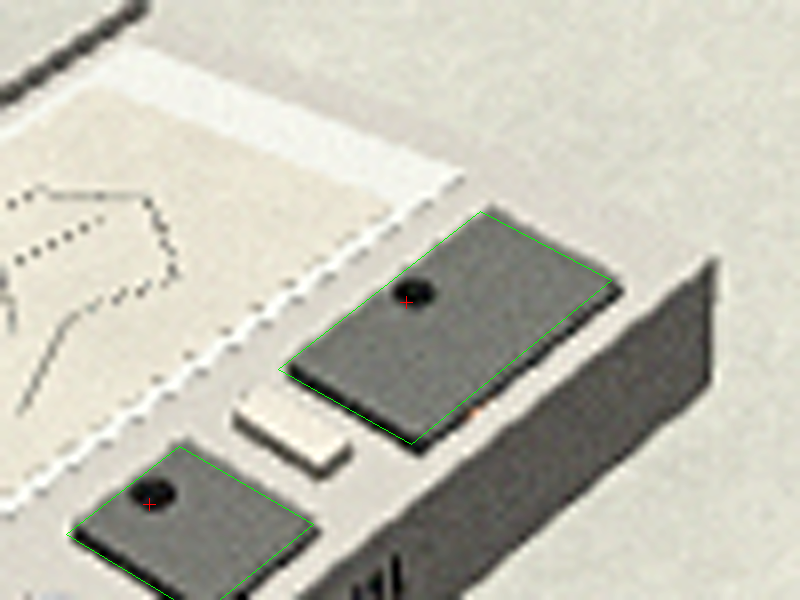

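View pics/sidecrop.png

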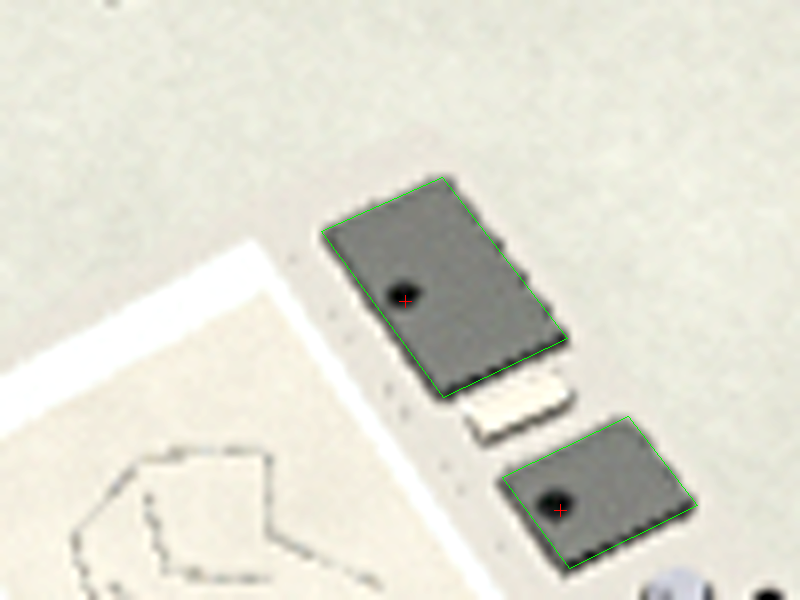

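The model outline fits both views to about 3 mm. The discs appear at (412,293) in the scene crop and (402,294) in the side crop. Next I'll back-project them and work out the move.

Run:
```python
from h import *
a=back("scene",np.array([412,293])/8-.5+[193,140],78);b=back("side",np.array([402,294])/8-.5+[176,151],78)
p=(a+b)/2;print(a,b,p)
s=env.state();yaw=s["tcp_rot"][2]
# target tool y along box y -> turn
t=np.degrees(0.2-np.pi-yaw);t=(t+90)%180-90;print("world turn deg",t,"tool turn frac",-t/180)
d=p-s["eef_pos"];X=np.array([np.cos(yaw),np.sin(yaw)]);Y=np.array([np.sin(yaw),-np.cos(yaw)])
print("before-turn tool shift",d[:2]@X,d[:2]@Y,d[:2]@X/400,d[:2]@Y/400,"h",d[2])
```

```text
[519.05198525  15.59658506  78.        ] [522.00415709  15.80424648  78.        ] [520.52807117  15.70041577  78.        ]
world turn deg 33.79248648413892 tool turn frac -0.187736036022994
before-turn tool shift -475.53315139569736 -412.68816349454664 -1.1888328784892435 -1.0317204087363665 h -98.96451594754723
```

```bash
python3 -m pendant '[-0.08,-0.07,0,0,1,-0.09,-0.08,0,0,1,-0.09,-0.08,0,0,1,-0.09,-0.08,0,0,1,-0.09,-0.08,0,0,1,-0.09,-0.08,0,0,1,-0.09,-0.08,0,0,1,-0.09,-0.08,0,0,1,-0.09,-0.08,0,0,1,-0.09,-0.08,0,0,1]'
cat > rel.py <<'E'
from h import *
s=env.state();p=np.array([520.5,15.7,78.]);yaw=s["tcp_rot"][2];d=p-s["eef_pos"]
X=np.array([np.cos(yaw),np.sin(yaw)]);Y=np.array([np.sin(yaw),-np.cos(yaw)])
t=np.degrees(0.2-np.pi-yaw);t=(t+90)%180-90
print(s["t"],s["eef_pos"],s["tcp_rot"],"op",s["opening"],"f",s["ft_force"],"shift frac",d[:2]@X/400,d[:2]@Y/400,-d[2]/400,"turn",-t/180)
E
python3 rel.py
```

```text
t: 2.45
eef_pos: [447.4, 149.1, 177.2]
tcp_rot: [3.141, 0.001, 2.752]
ft_force: [0.1, 0.5, 0.2]
opening: 0.022
2.45 [447.35805395 149.11904581 177.18845624] [3.14109731e+00 5.73282329e-04 2.75182005e+00] op 0.021977334303292736 f [0.10673906 0.51546153 0.21280998] shift frac -0.29588070994382143 -0.23904919648993417 0.24797114059954958 turn -0.1877304515222041
```

```bash
python3 -m pendant '[-0.1,-0.08,0,0,1,-0.1,-0.08,0,0,1,-0.096,-0.079,0,0,1,0,0,0,-0.047,1,0,0,0,-0.047,1,0,0,0,-0.047,1,0,0,0.05,-0.047,1,0,0,0.05,0,1,0,0,0.05,0,1,0,0,0,0,1]'
python3 rel.py
python3 - <<'E'
from h import *;import cv2
for c in("scene","side","wrist"):
    im=env.read_camera(c)[:,:,::-1]
    if c!="wrist":
        p=proj(c,[520,16,78]);x,y=(p-[50,45]).astype(int);im=cv2.resize(im[y:y+75,x:x+100],None,fx=5,fy=5,interpolation=cv2.INTER_CUBIC)
    cv2.imwrite(f"pics/{c}1.png",cv2.convertScaleAbs(im,alpha=1.5))
E
python3 -c "
import cv2,numpy as np
a=cv2.imread('pics/scene1.png');b=cv2.imread('pics/side1.png');cv2.imwrite('pics/j1.png',cv2.resize(np.hstack([a,b]),(800,300)))"
```

```text
t: 3.7
eef_pos: [519.3, 17.2, 116.1]
tcp_rot: [3.141, -0.002, -2.941]
ft_force: [0.7, 0.5, 0.0]
opening: 0.006
3.7 [519.30698599  17.20228328 116.06987957] [ 3.14086876e+00 -2.11242048e-03 -2.94081771e+00] op 0.005595183410964592 f [0.72330758 0.53208579 0.0103565 ] shift frac -0.0021736265721949964 -0.004275068049311722 0.09517469892595376 turn 0.00024667303708499034
```

View pics/j1.png

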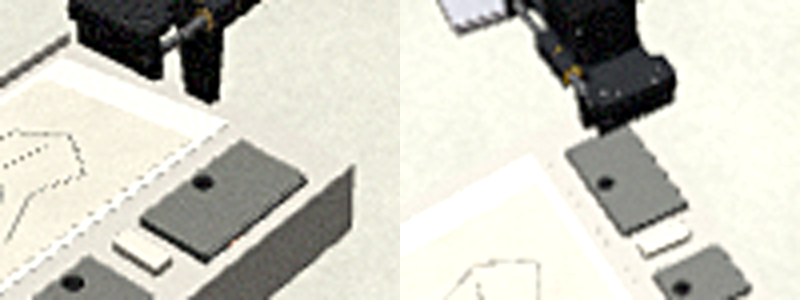

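View pics/wrist1.png

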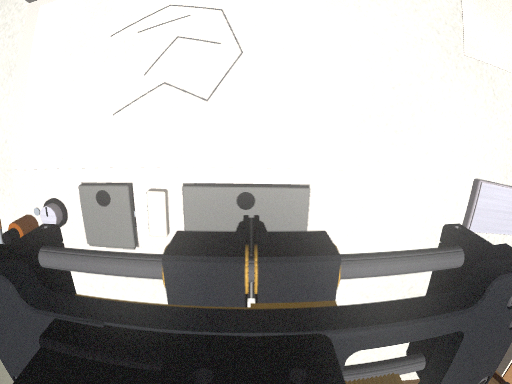

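Wrist view: the disc is at (246,200), just ahead of the fingertips, which end near (252,218). I'll check this numerically against the wrist and scene models.

Run:
```python
from h import *
from scipy.spatial.transform import Rotation as Ro
m=env.camera_model("wrist");T=np.array(m["tool_from_camera"])
s=env.state();R=Ro.from_euler("xyz",s["tcp_rot"]).as_matrix()
print(np.round(T,3).tolist(),m["fx"],m["cx"],m["cy"])
def w(p):
    q=np.linalg.inv(T)@np.append(R.T@(np.array(p)-s["eef_pos"]),1);q=q[:3];th=np.arctan2(np.hypot(q[0],q[1]),q[2]);k=m["fx"]*th/np.hypot(q[0],q[1]);return m["cx"]+k*q[0],m["cy"]+k*q[1]
print("tcp",w(s["eef_pos"]),"spot",w([520.5,15.7,78]))
def ray(u,v,z):
    a,b=u-m["cx"],v-m["cy"];r=np.hypot(a,b);th=r/m["fx"];d=R@T[:3,:3]@np.array([np.sin(th)*a/r,np.sin(th)*b/r,np.cos(th)]);o=s["eef_pos"]+R@T[:3,3];return o+d*(z-o[2])/d[2]
print("wrist disc",ray(245.5,200.5,78), "port",ray(103,198,78))
for c in("scene","side"):print(c,proj(c,s["eef_pos"])-proj(c,[520,16,78]).astype(int)+0)
for c in("scene","side","wrist"):print(c,[(np.round(d["xyz"],1).tolist(),round(d["confidence"],2)) for d in env.landmark_of("battery_hatch_press",c)][:2])
```

```text
[[0.001, -0.968, -0.252, 72.094], [1.0, 0.001, 0.001, 0.898], [-0.001, -0.252, 0.968, -207.176], [0.0, 0.0, 0.0, 1.0]] 297.3186396354542 250.90196225428068 191.50559838582063
tcp (np.float64(249.43438642481868), np.float64(215.22719043306316)) spot (np.float64(247.96721739584424), np.float64(199.96909503198208))
wrist disc [521.39768186  13.70315702  78.        ] port [ 546.71591644 -118.63195811   78.        ]
scene [  0.3027539  -10.46826464]
side [-0.60306195 -7.37420669]
scene [([525.7, 6.7, 74.3], 0.95), ([550.5, -121.5, 81.2], 0.18)]
side [([520.8, 12.6, 74.6], 0.58), ([550.7, -474.3, 1.2], 0.46)]
wrist [([519.2, 11.2, 77.3], 0.85)]
```

Run:
```python
from h import *;import cv2
s=env.state();print(s["eef_pos"],env.grasp_offset)
o=[]
for c in("scene","side"):
    im=env.read_camera(c)[:,:,::-1]
    p=proj(c,[520,16,78]);x,y=(p-[33,50]).astype(int);k=6
    im=cv2.convertScaleAbs(cv2.resize(im[y:y+75,x:x+66],None,fx=k,fy=k,interpolation=cv2.INTER_CUBIC),alpha=2.2)
    for h,col in((0,(0,0,255)),(50,(0,255,0))):
        q=((proj(c,s["eef_pos"]+[0,0,h])-[x,y]+.5)*k).astype(int);cv2.drawMarker(im,tuple(int(v) for v in q),col,0,14)
    o.append(im)
cv2.imwrite("pics/j2.png",np.hstack(o))
```

```text
[520.22919043  17.13458421 117.66583791] 18.8
```

View pics/j2.png

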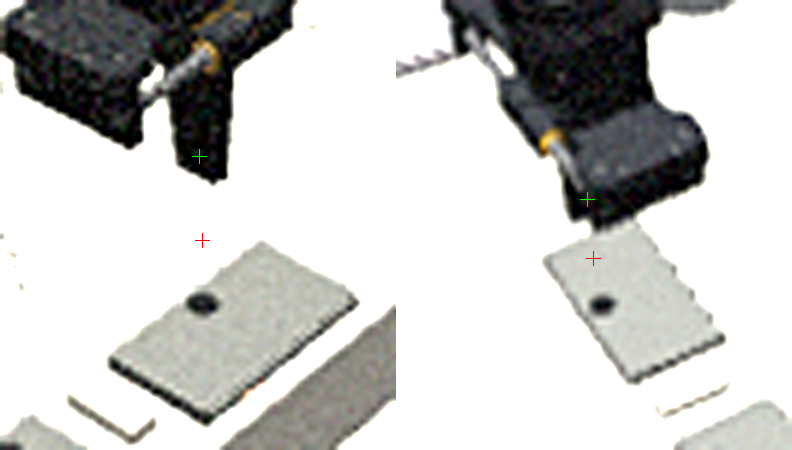

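The fingertip appears well above the reported TCP. I'll check this against the first pictures before going down.

Run:
```python
from h import *;import cv2
from scipy.optimize import least_squares
uv={}
for c,q in(("scene",(205,176)),("side",(592-396,222))):
    p=proj(c,[520,16,78]);x,y=(p-[33,50]).astype(int);uv[c]=np.array(q)/6-.5+[x,y]
r=least_squares(lambda P:np.hstack([proj(c,P)-uv[c] for c in uv]),[520,16,110.]);print("tip",r.x,r.fun)
o=[];e=np.array([237.49,578.13,176.97])
for c in("scene","side"):
    im=cv2.imread(f"pics/{c}0.png");p=proj(c,e);x,y=(p-[33,37]).astype(int);k=6
    x=max(0,min(x,446));y=max(0,min(y,309));im=cv2.convertScaleAbs(cv2.resize(im[y:y+75,x:x+66],None,fx=k,fy=k,interpolation=cv2.INTER_CUBIC),alpha=2)
    q=((p-[x,y]+.5)*k);cv2.drawMarker(im,tuple(int(v) for v in q),(0,0,255),0,14);o.append(im)
cv2.imwrite("pics/j3.png",np.hstack(o))
```

```text
tip [520.88581659  17.60392791 153.56284153] [-0.46977362  0.7772863  -0.38801554 -1.03696402]
```

View pics/j3.png

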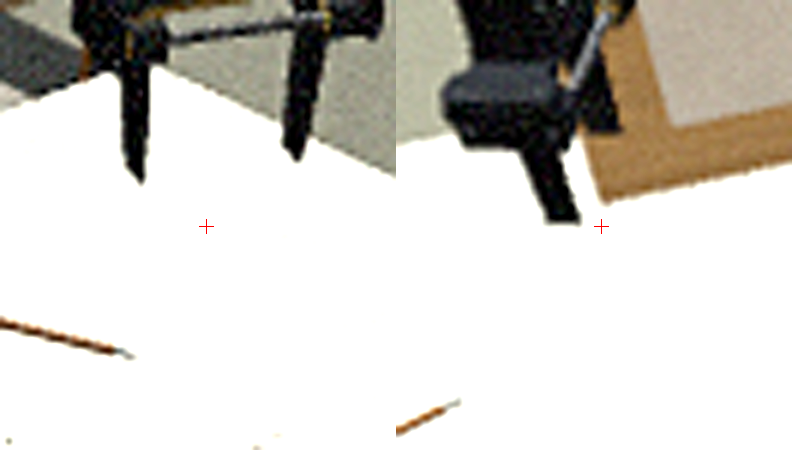

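Run:
```python
from h import *;import cv2
o=[]
s=env.state()
for c in("scene","side"):
    im=env.read_camera(c)[:,:,::-1]
    p=proj(c,[520,16,78]);x,y=(p-[33,50]).astype(int);k=6
    im=cv2.resize(im[y:y+75,x:x+66],None,fx=k,fy=k,interpolation=cv2.INTER_NEAREST)
    g=cv2.createCLAHE(3,(3,3)).apply(cv2.cvtColor(im,cv2.COLOR_BGR2GRAY));o.append(g)
cv2.imwrite("pics/j4.png",np.hstack(o))
```

```text
(no output)
```

View pics/j4.png

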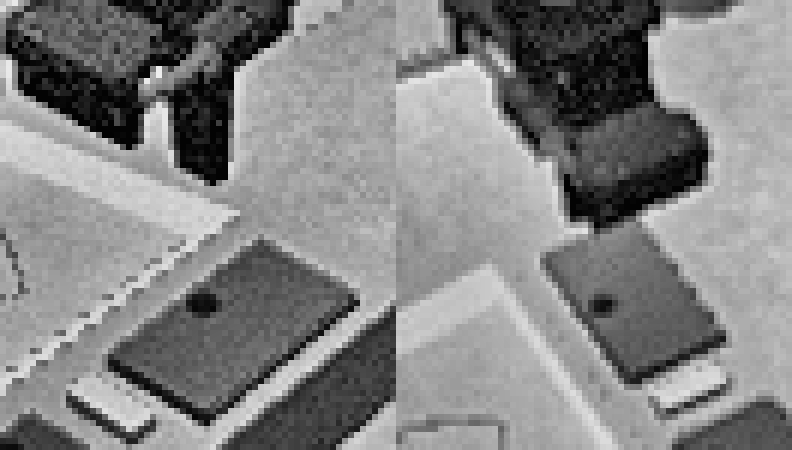

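The pictures, both at the start and now, put the fingertips about 36 mm higher than the reported TCP, with x and y in agreement. So I'll go down in small steps, guided by pictures and force.

```bash
python3 -m pendant '[-0.003,-0.006,0.03,0,1,0,0,0.03,0,1,0,0,0.015,0,1,0,0,0,0,1]'
cat > pic.py <<'E'
from h import *;import cv2,sys
o=[]
for c in("scene","side"):
    im=env.read_camera(c)[:,:,::-1]
    p=proj(c,[520,16,78]);x,y=(p-[33,50]).astype(int);k=6
    im=cv2.resize(im[y:y+75,x:x+66],None,fx=k,fy=k,interpolation=cv2.INTER_CUBIC)
    o.append(cv2.convertScaleAbs(im,alpha=1.4))
cv2.imwrite(sys.argv[1],np.hstack(o))
E
python3 pic.py pics/j5.png; python3 rel.py
```

```text
t: 4.7
eef_pos: [521.2, 15.1, 86.2]
tcp_rot: [3.141, -0.001, -2.941]
ft_force: [-0.2, -0.4, 0.3]
opening: 0.006
4.8 [521.61522473  15.05978155  86.93388106] [ 3.14150271e+00  4.51796616e-06 -2.94076078e+00] op 0.008874629444550416 f [ 0.582532   -1.37436232 -0.20887377] shift frac 0.002412740262858122 0.0021245519623933644 0.022334702659040247 turn 0.0002647937904035934
```

View pics/j5.png

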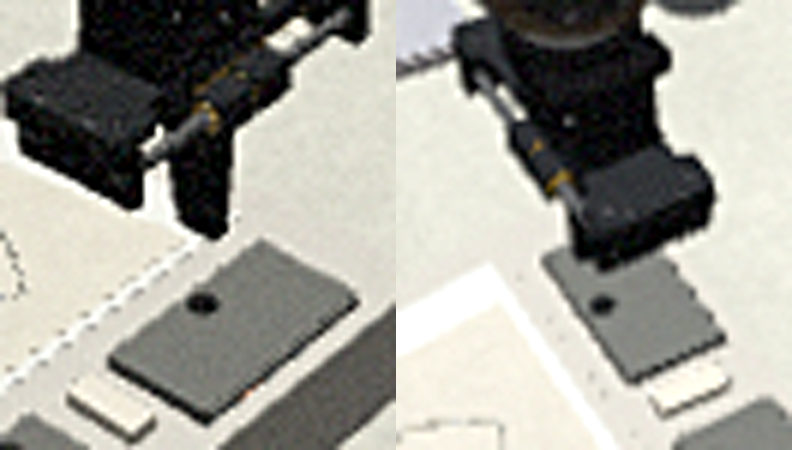

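Still about 40 mm of real gap below the tip. I'll continue down in small steps and watch the force.

```bash
python3 -m pendant '[0,0,0.015,0,1,0,0,0.005,0,1,0,0,0,0,1]';python3 -m pendant '[0,0,0.01,0,1,0,0,0,0,1]'
```

```text
t: 5.18
eef_pos: [521.5, 15.0, 78.8]
tcp_rot: [3.141, -0.0, -2.941]
ft_force: [0.3, 0.1, 0.9]
opening: 0.003
t: 5.42
eef_pos: [521.4, 15.1, 74.7]
tcp_rot: [3.141, -0.0, -2.941]
ft_force: [0.8, -0.3, 0.1]
opening: 0.004
```

```bash
python3 -m pendant '[0,0,0.015,0,1,0,0,0.015,0,1,0,0,0.01,0,1,0,0,0,0,1]'; python3 pic.py pics/j6.png; python3 rel.py
```

```text
t: 5.92
eef_pos: [521.4, 15.1, 58.5]
tcp_rot: [3.141, -0.001, -2.941]
ft_force: [-0.4, -1.1, -0.5]
opening: 0.004
6.025 [521.58558538  15.0367256   58.90683416] [ 3.14150107e+00 -9.49140367e-06 -2.94076430e+00] op -4.883386358666003e-05 f [-0.17327925  0.18184669  0.23864304] shift frac 0.00232864054018089 0.002166243673564537 -0.04773291459515413 turn 0.00026367383022479394
```

View pics/j6.png

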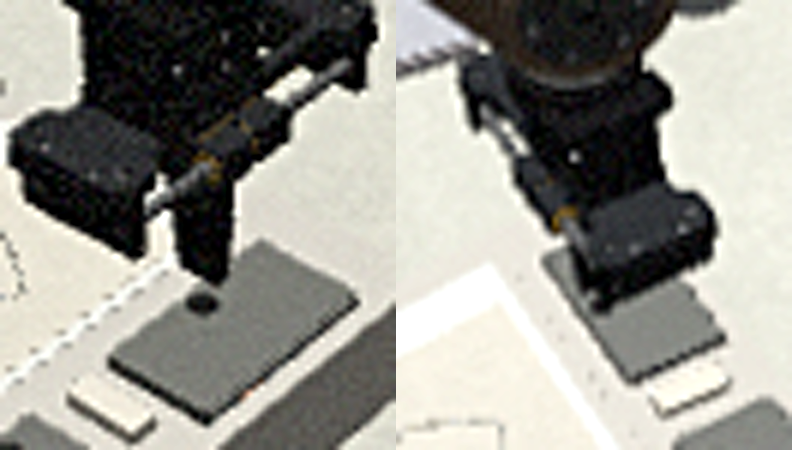

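About 15 mm of gap remains.

```bash
python3 -m pendant '[0,0,0.015,0,1,0,0,0.01,0,1,0,0,0,0,1]'; python3 -m pendant '[0,0,0.008,0,1,0,0,0,0,1]';python3 pic.py pics/j7.png
```

```text
t: 6.4
eef_pos: [521.3, 15.1, 48.5]
tcp_rot: [3.141, -0.001, -2.941]
ft_force: [-0.2, -0.2, -0.1]
opening: 0.004
t: 6.65
eef_pos: [521.5, 15.1, 45.6]
tcp_rot: [3.141, -0.0, -2.941]
ft_force: [0.0, -0.3, 0.7]
opening: 0.007
```

View pics/j7.png

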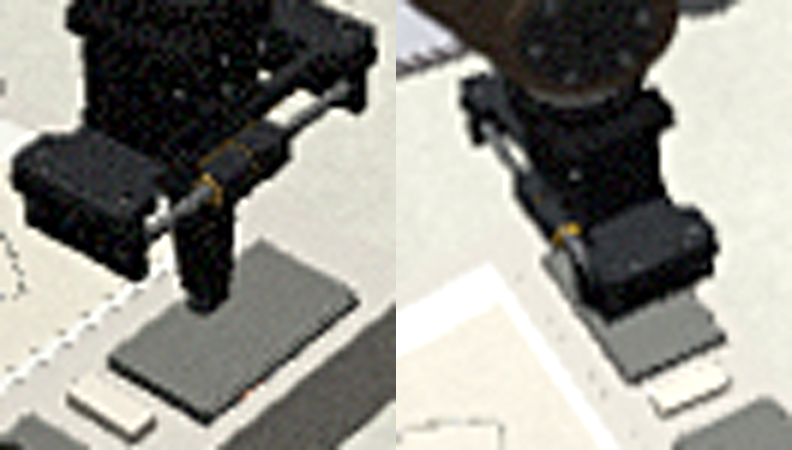

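The tip is now right over the spot. I'll press in 2 mm steps.

```bash
python3 -m pendant '[0,0,0.005,0,1,0,0,0,0,1]'; python3 -m pendant '[0,0,0.005,0,1,0,0,0,0,1]'
python3 - <<'E'
from h import *
print(env.state()["ft_force"],env.state()["eef_pos"])
E
```

```text
t: 7.0
eef_pos: [521.5, 15.1, 43.6]
tcp_rot: [3.141, -0.0, -2.941]
ft_force: [0.1, -0.7, 0.1]
opening: 0.004
t: 7.25
eef_pos: [521.5, 15.1, 41.6]
tcp_rot: [3.141, -0.0, -2.941]
ft_force: [-0.3, 1.2, -0.7]
opening: 0.003
[-0.25231654  1.16061317 -0.71344804] [521.47953798  15.0621835   41.57285038]
```

```bash
python3 -m pendant '[0,0,0.005,0,1,0,0,0,0,1]'; python3 -m pendant '[0,0,0.004,0,1,0,0,0,0,1]'; python3 pic.py pics/j8.png
```

```text
t: 7.5
eef_pos: [521.6, 15.0, 39.8]
tcp_rot: [3.142, 0.0, -2.941]
ft_force: [-0.9, -0.2, 2.8]
opening: 0.003
t: 7.75
eef_pos: [521.5, 15.0, 38.1]
tcp_rot: [3.142, 0.0, -2.941]
ft_force: [-2.1, -0.3, 3.2]
opening: 0.002
```

View pics/j8.png

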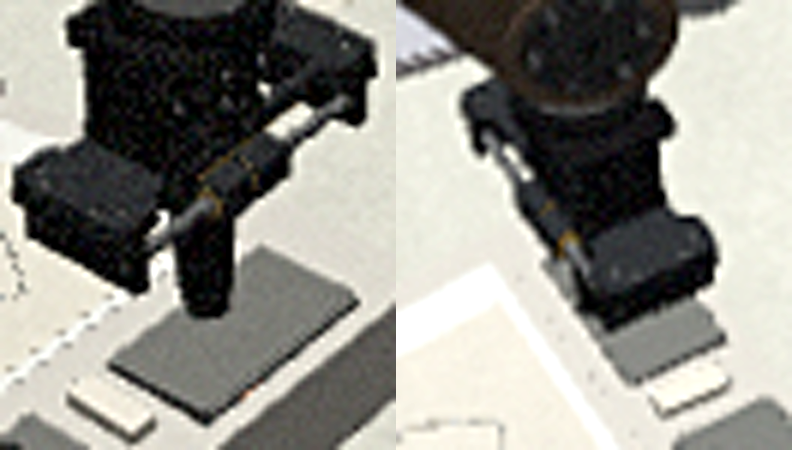

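```bash
python3 -m pendant '[0,0,0.003,0,1,0,0,0,0,1]'; python3 -m pendant '[0,0,0.003,0,1,0,0,0,0,1]'
```

```text
t: 8.1
eef_pos: [521.5, 15.1, 36.8]
tcp_rot: [3.142, -0.0, -2.941]
ft_force: [0.0, -1.0, 3.3]
opening: 0.006
t: 8.35
eef_pos: [521.6, 15.0, 36.1]
tcp_rot: [-3.142, 0.0, -2.941]
ft_force: [-3.0, -0.8, 10.0]
opening: 0.005
```

The force jumped to 10 N after about 5 mm of travel, so the lid is on its firm stop and past the latch. Next: withdraw quickly, up and towards the front (+x of the tool, since tool x is about -x of the box).

```bash
python3 -m pendant '[0.01,0,-0.1,0,1,0.03,0,-0.14,0,1,0.05,0,-0.12,0,1,0.05,0,-0.08,0,1,0.02,0,0,0,1,0,0,0,0,1]'; python3 pic.py pics/j9.png
python3 - <<'E'
from h import *;import cv2
cv2.imwrite("pics/scene9.png",env.read_camera("scene")[:,:,::-1])
E
```

```text
t: 9.1
eef_pos: [458.5, 2.3, 211.0]
tcp_rot: [3.141, -0.0, -2.941]
ft_force: [0.3, 0.4, -1.0]
opening: 0.003
```

View pics/j9.png

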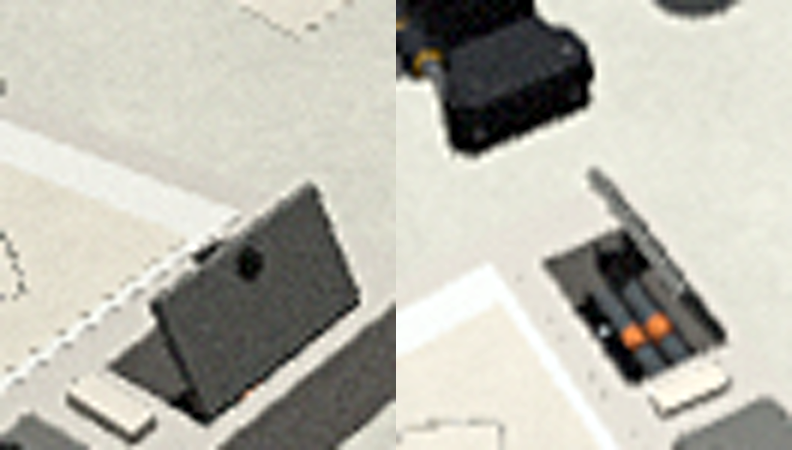

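The lid is open: scene view shows it raised with the spot at (248,264), and the side view shows the cells exposed. I'll wait, then check that it stays open.

```bash
python3 -m pendant '[0,0,-0.08,0,1,0,0,-0.08,0,1,0,0,0,0,1,0,0,0,0,1,0,0,0,0,1,0,0,0,0,1,0,0,0,0,1,0,0,0,0,1]'; python3 pic.py pics/j10.png
python3 - <<'E'
from h import *;import cv2
for c in("scene","side"):
    im=env.read_camera(c)[:,:,::-1]
    cv2.imwrite(f"pics/{c}10.png",im)
    d=cv2.absdiff(im,cv2.imread(f"pics/{c}0.png")).max(2);m=(cv2.medianBlur(d,3)>40).astype(np.uint8)
    n,_,st,ce=cv2.connectedComponentsWithStats(m);print(c,[(s[:4].tolist(),int(s[4])) for s in st[1:] if s[4]>8])
    print([(np.round(x["xyz"],1).tolist(),round(x["confidence"],2)) for x in env.landmark_of("battery_hatch_press",c)][:2])
# expected spot at 1.25 rad: hinge at x135, ~z74, radius 50
p=lambda c:proj(c,[0,0,0])
E
```

```text
t: 10.25
eef_pos: [458.8, 2.2, 275.6]
tcp_rot: [3.141, -0.0, -2.941]
ft_force: [-1.7, 1.0, -0.4]
opening: 0.007
scene [([122, 0, 20, 42], 349), ([143, 0, 29, 19], 454), ([197, 0, 38, 8], 166), ([303, 0, 47, 44], 929), ([241, 5, 4, 4], 12), ([182, 6, 6, 5], 19), ([295, 6, 5, 3], 12), ([207, 9, 29, 9], 140), ([295, 10, 4, 9], 27), ([163, 18, 92, 82], 3933), ([151, 22, 3, 4], 10), ([104, 57, 23, 44], 559), ([146, 102, 12, 4], 24), ([138, 104, 7, 2], 12), ([253, 157, 18, 18], 185), ([245, 165, 6, 6], 24), ([238, 176, 8, 18], 45)]
[([563.8, 17.3, 120.0], 0.67)]
side [([30, 0, 84, 32], 1763), ([0, 24, 106, 227], 14050), ([116, 36, 108, 111], 4900), ([100, 38, 10, 9], 46), ([199, 48, 8, 13], 44), ([89, 69, 23, 22], 224), ([0, 88, 3, 7], 15), ([225, 165, 8, 8], 28), ([223, 175, 16, 25], 156), ([240, 183, 7, 10], 29)]
[([555.6, 19.7, 118.9], 0.75)]
```

View pics/j10.png

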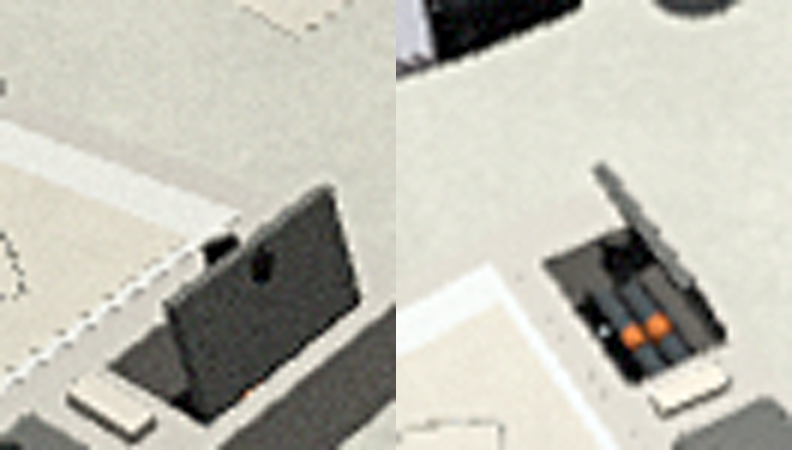

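```bash
sleep 0
```

```text
(no output)
```

View pics/scene10.png

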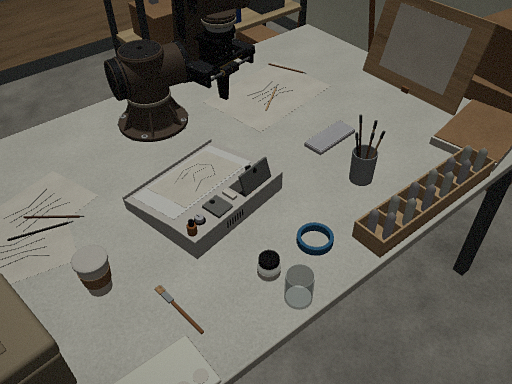

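The lid stands open. The measured spot (560,18,119) fits 1.25 rad, and the image differences show only the arm and this lid moving. One last check that it is at rest, then I'll hand in.

```bash
python3 -m pendant '[0,0,0,0,1,0,0,0,0,1,0,0,0,0,1,0,0,0,0,1]'
python3 - <<'E'
from h import *;import cv2
for c in("scene","side"):
    im=env.read_camera(c)[:,:,::-1]
    d=cv2.medianBlur(cv2.absdiff(im,cv2.imread(f"pics/{c}10.png")).max(2),3);x,y=proj(c,[545,16,100]).astype(int)
    print(c,d[y-25:y+25,x-25:x+25].max())
print(env.state()["ft_force"],env.job_done())
E
```

```text
t: 11.05
eef_pos: [458.8, 2.3, 275.7]
tcp_rot: [3.142, 0.0, -2.941]
ft_force: [0.4, 0.3, 0.7]
opening: 0.007
scene 11
side 12
the job is handed in; nothing more can be done
[-0.52101033  0.78140542 -0.04215629] None
```

The battery hatch is open and the job is handed in, about 11 s in. I pressed its thumb spot once with the shut fingers, down to the firm stop (about 5 mm of travel, 10 N). Then I withdrew quickly, up and towards the front, and it sprang up by itself.

**Last checks:**
- **Battery hatch:** The thumb spot was found at about (560, 18, 119) mm, which fits the fully open angle of 1.25 rad. Over the last 0.8 s, pictures around the lid differed only at noise level, so it is at rest.
- **Everything else:** Compared with the first pictures, only the arm and the battery lid had changed. The small hatch is shut and the light box and loose things show no movement.
- **Robot:** It is clear of everything, and the force reading is at noise level.

**One disagreement:** The pictures put the real fingertips about 36 mm higher than the reported TCP. Contact came at a reported height of about 41 mm instead of 78 mm, which bears this out. I therefore went down by pictures and force, not by the reported height.

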